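Fish a napkin ring out from beside the toaster and thread it back on its peg

TASK

The orange napkin ring has fallen into the narrow gap between the toaster and the bread bin. Take the bent hook from its rest, reach in behind the ring and draw it out of the gap onto the open counter with the hook, then thread it wholly onto the horizontal peg of the napkin-ring stand beside the blue ring and let go so that it hangs there at rest. Do not reach for the ring with the fingers until it is wholly out of the gap, do not let the blue ring come off the peg, and do not knock over or shove the bottle or the pepper mill.

Things in the scene. Friction and masses are not known exactly. Their poses are not given: they have to be found in the camera images.
- nook: Fixed. Steel toaster (local x -183 to -33 mm, robot's side) and white bread bin (x 33 to 203), 200 mm tall, 275 long, 66 mm gap between. Origin: on the counter, middle of the gap's mouth; local +y runs into the gap, closed at y = 282 by a board 210 tall. A dark plank lies across both tops (y -20 to 35, x -150 to 170, underside 200 high, 14 thick). Counter clear for 150 mm before the mouth.
- ring: Orange square wooden napkin ring, about 70 g: 60 x 60 mm seen along its hole, 46 mm wide along it; round hole 38 mm diameter. Origin: its centre; x axis along the hole. Starts standing on a flat side in the gap (centre 30 mm high), hole across the gap, centre 115 to 131 mm inside the mouth, within 4 mm of the gap's middle.
- hook: Loose bent hook, 120 g. Origin: middle of its wooden handle, 20 mm wide (x), 65 long (y -32.5 to 32.5), 24 tall (z). A 10 mm steel rod runs from it along +y to y = 177.5 mm, then straight down 63 mm to bar. Starts level in rest, handle axis 100 mm high, foot down, +y about world +y. Lift straight up. Grip across the width near its tail (y about -20), beyond the forks.
- bar (a point): Centre of the hook's rubber cross-bar (40 mm along hook x, 16 mm diameter), at (0, 177.5, -63) mm in the hook's frame. Rod axis 71 mm high: bar on the counter, rod just clears the standing ring; 135 mm or more: bar passes over the ring. With the bar behind the ring the handle's tail is so near the mouth that an upright gripper hits the plank: lean its body about 40 degrees away from the mouth.
- rest: Fixed aluminium rest: base plate and two forks at local y = 50 and 140 mm, each 44 mm wide (x) and 10 thick, with an open-topped slot 20 mm wide, floor 95 mm high, cheeks to 115 mm. Origin: on the counter below the middle of the resting hook's handle; axes as the resting hook's. The hook may be put back here or laid anywhere on the open counter.
- stand: Fixed wooden napkin-ring stand. Origin: on the counter at the axis of its post (24 mm diameter, 137 mm tall). Horizontal peg, 18 mm diameter, along local +x, axis 120 mm high, from the post (x = 12 mm) to its free tip (x = 162 mm). Foot 12 mm thick.
- peg_tip (a point): Free end of the peg, on its axis, 120 mm above the counter; axes as stand (the peg runs from here along local -x to the post).
- blue_ring: Blue napkin ring, size and axes as the orange one, hanging loose on the peg near the post: centre at first 40 mm from the post's axis along the peg, 10 mm below the peg's axis. It may be pushed along the peg but must stay on it.
- bottle: Loose green glass bottle, 64 mm diameter, 210 mm tall, standing; origin: centre of its underside. Leave alone.
- mill: Loose dark wooden pepper mill, 56 mm diameter, 152 mm tall, standing; origin: centre of its underside. Leave alone.
Not all that is in view belongs to the job. Of the things that look like the ring, take the one that is nearest to the robot's base at the start. Several things have the shape of the blue_ring; the one meant has the colours described above.

How it is judged:
By the outcome, as a careful person would: the job done as asked, in the order asked, and still so for the second after the job is handed in, with the robot touching nothing.
It also fails if it takes over 72 s, if anything falls off the work surface, if the arm or the gripper's body presses on something with over 40 N, if the wrist force passes 120 N, or if a joint passes its speed limit or range.

ROBOT

A 7-joint arm with a two-finger parallel gripper is mounted at the origin on the work surface. World frame = base frame: x ahead of the robot, y to its left, z up, the work surface at z = 0. Lengths are in m, angles in rad, forces in N, time in s.
With the tool pointing down it reaches from about 0.4 to 0.85 m from the base axis. Payload 4.5 kg.
Tool frame: the origin (TCP) lies on the centre line of the jaws, within the pads' length; the fingertips stand 8 mm ahead of it and the grasp point (between the pads) lies 11 mm behind it; z points along the fingers, x is the direction in which the jaws open and shut, and the axes are right-handed (so a half turn about z gives the same grasp; the last joint's range is limited). The gripper opens to 88 mm and grips with 3 to 60 N. Pads are 18 mm wide; open, the fingers measure 123 mm over their backs; the gripper's body (75 mm by 187 mm) begins 45 mm behind the grasp point.
Start: joints at [1.244, 0.689, -0.195, 1.565, 0.157, 0.902, -0.215], TCP at [0.221, -0.585, 0.247] pointing down, gripper open.
Joint ranges: [-3.01, 3.01], [-0.46, 2.08], [-1.47, 1.51], [0.13, 2.56], [-1, 4.14], [0.04, 2.09], [-2.66, 2.66]. Speed limits (rad/s): [2.57, 2.57, 3.14, 3.14, 3.14, 3.14, 3.14].

INTERFACE

Orientations are given as a unit quaternion [x, y, z, w].
In Python, from plant import r gives the robot as it stands.
- The arm moves only by the shell command python3 -m pendant 'ROWS' [FORCE]. ROWS is JSON, a list of rows, each a list of 3 entries, a list of its own where there are three numbers: the turn, a rotation vector about the tool's x, y, z in rad, then the shift along the tool's x, y, z in m, then the opening, from 0 (shut) to 1 (fully open). In form: [[[wx, wy, wz], [tx, ty, tz], claw], ...]. A call has 1 to 10 rows; each row is the pose to reach, as a shift and turn from the pose commanded when the call began, along the tool's axes at that moment; what a row does not reach only later rows make up. A row lasts 1/10 s, in which the tool goes at most 50 mm and 8.59 degrees, less where a joint would pass 70% of its speed; a pose out of reach is approached as far as the arm can. A call with a gripper value outside its range is refused whole. The fingers move at their own pace and stop on an object; FORCE is the grip in N (left out, the last holds). Time passes only in rows, so rows that repeat a pose let the fingers close. It gives the time, the measured TCP pose, the force and the opening at its end, in the units of the state.
- r.get_state(): the state, without advancing time (a new reading comes with each control period).
- r.snapshot(name): name is "scene" or "top"; returns a dict with "image" (400x640x3 uint8, red, green, blue), "mtx" (3x3 intrinsics, pixels), "R" (3x3) and "t" (3): a world point X has camera coordinates R X + t. Camera axes: x right, y down, z forward; pixel columns grow to the right and rows downward; lengths in m; the calibration is good to about 2 mm. A picture is of the moment at which its call begins. There is no depth.
- r.finish_job(): hands the job in, once; it reports no verdict.
The state is a dict: "clock": time; "q": joint angles; "qd": joint speeds; "joint_torque": joint torques, N m; "tool_pos": TCP position; "eef_rot": TCP orientation; "contact_force": force on the tool from outside, world axes, zero at the start; "moment": the same for the moment, N m; "opening": opening from 0.0 (shut) to 1.0 (fully open).
Only numpy, scipy, OpenCV 4.12 (cv2) and the standard library are available. Lean on these libraries where they do the work, as an engineer would, in place of code of your own. Each camera call takes 0.05 s, during which the arm holds its last target. There are 200 camera calls.

## Working session

There is one attempt and no reset: what is moved stays moved. The work goes in short steps, Python scripts to look and compute and a shell command to move; the robot and the scene stay as the last step left them, time stands still between calls to the robot, and variables do not carry over. Pictures are saved under pics/ and viewed, about 8 in all and at most 12, crops included, and the job is handed in when it is done.

```bash
ls; mkdir -p pics; cat > h.py <<'E'
import numpy as np, cv2, json
from scipy.spatial.transform import Rotation as Ro
from plant import r
def snap(n,f=None):
    s=r.snapshot(n); s={k:(np.array(v) if k!='image' else np.array(v,dtype=np.uint8)) for k,v in s.items()}
    if f: cv2.imwrite(f,s['image'][...,::-1])
    return s
def ray(s,uv):
    d=s['R'].T@np.linalg.inv(s['mtx'])@np.array([uv[0],uv[1],1.]); c=-s['R'].T@s['t']; return c,d
def onz(s,uv,z):
    c,d=ray(s,uv); return c+d*(z-c[2])/d[2]
def proj(s,X):
    p=s['mtx']@(s['R']@np.array(X,float)+s['t']); return p[:2]/p[2]
def tri(s1,u1,s2,u2):
    A=[];b=[]
    for s,u in((s1,u1),(s2,u2)):
        c,d=ray(s,u);d=d/np.linalg.norm(d);P=np.eye(3)-np.outer(d,d);A.append(P);b.append(P@c)
    return np.linalg.lstsq(np.vstack(A),np.hstack(b),rcond=None)[0]
E
python3 - <<'E'
from h import *
a=snap('scene','pics/s0.png');b=snap('top','pics/t0.png')
import pickle;pickle.dump((a,b),open('s0.pkl','wb'))
for s in(a,b): print(-s['R'].T@s['t'],s['R'][2],s['mtx'][0,0])
st=r.get_state();print(st)
E
```

```text
pics
[ 0.48106133 -0.55067023  1.122923  ] [ 0.05880263  0.48500053 -0.87253466] 423.59800346008575
[0.38106368 0.03146093 1.33386792] [ 0.15204763 -0.0020017  -0.98837114] 463.0143038560669
{'clock': 0.1, 'q': array([ 1.24380328,  0.68992563, -0.19452255,  1.56623387,  0.15729897,
        0.90254843, -0.21509295]), 'qd': array([ 0.00042575, -0.00273206,  0.0002055 , -0.00119165, -0.00145314,
        0.00028815,  0.00045708]), 'joint_torque': array([-2.27427401e-03, -5.28501606e+01, -1.27151962e+00, -1.53837687e+01,
       -5.26720681e-02,  1.97851703e-03,  4.38208940e-05]), 'tool_pos': array([ 0.22039208, -0.58424203,  0.24597602]), 'eef_rot': array([ 8.22524714e-01, -5.68728715e-01, -7.43249336e-04, -4.36437761e-04]), 'contact_force': array([0.46556348, 0.6193743 , 0.20214775]), 'moment': array([-0.00065072,  0.01253936,  0.01496858]), 'opening': 0.9989925582206898}
```

View pics/s0.png

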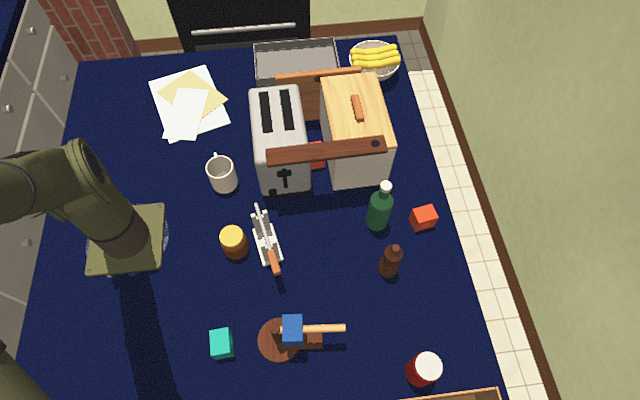

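View pics/t0.png

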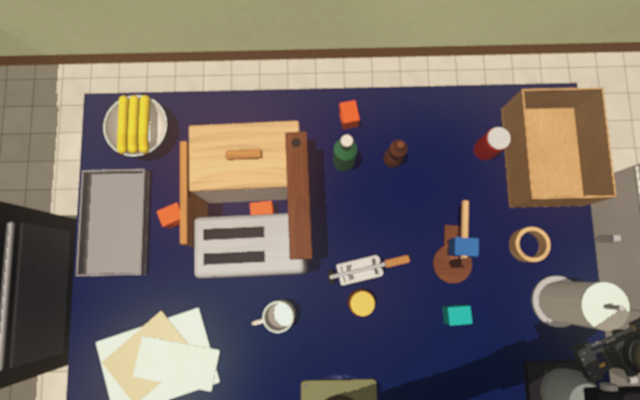

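The scene view shows the hook in its rest (265,240), stand with blue ring (292,328), bottle (379,210) and mill (391,262). Things that look like the ring:
- the orange block in the gap, scene (317,155), top (262,208)
- the orange block by the bottle, scene (425,217), top (349,113)
- the orange block behind the nook, top (168,214)

By the description it should be the one in the gap. I'll check this in a crop and by distance from the base.

```bash
python3 - <<'E'
from h import *
import pickle
a,b=pickle.load(open('s0.pkl','rb'))
t=b['image'][...,::-1]; s=a['image'][...,::-1]
c1=cv2.resize(t[120:290,160:320],None,fx=3.5,fy=3.5,interpolation=cv2.INTER_CUBIC)[:595]
c1=cv2.resize(t[180:290,180:320],(400,314),interpolation=cv2.INTER_CUBIC)
c2=cv2.resize(t[190:300,320:500],(400,244),interpolation=cv2.INTER_CUBIC)
c3=cv2.resize(s[60:200,240:400],(400,350),interpolation=cv2.INTER_CUBIC)
c4=cv2.resize(s[190:370,200:360],(400,450),interpolation=cv2.INTER_CUBIC)[:400]
im=np.zeros((600,800,3),np.uint8)
im[:280,:400]=c1[:280];im[280:524,:400]=c2;im[:280,400:]=c3[:280];im[280:600,400:]=cv2.resize(s[195:365,200:400],(400,340))[:320]
cv2.imwrite('pics/c0.png',im)
for n,S in(('scene',a),('top',b)):
    hsv=cv2.cvtColor(S['image'],cv2.COLOR_RGB2HSV)
    for nm,lo,hi in(('orange',(3,170,120),(11,255,255)),('blue',(100,120,120),(115,255,255)),('green',(60,80,30),(85,255,200)),('handle',(11,140,120),(16,255,255))):
        m=cv2.inRange(hsv,lo,hi)
        k,l,st,c=cv2.connectedComponentsWithStats(m)
        for i in range(1,k):
            if st[i,4]>60: print(n,nm,st[i],c[i].round(1),onz(S,c[i],.03).round(3))
E
```

```text
scene orange [311 161  14   8  78] [317.3 164.4] [0.572 0.167 0.03 ]
scene orange [412 204  26  27 444] [424.9 216.2] [ 0.858 -0.047  0.03 ]
scene blue [282 313  21  29 562] [292.  327.6] [ 0.449 -0.313  0.03 ]
scene green [366 190  28  41 788] [378.9 210. ] [ 0.731 -0.012  0.03 ]
scene green [211 327  23  32 153] [226.3 347.5] [ 0.284 -0.341  0.03 ]
scene handle [275  66  87  14 363] [318.   72.4] [0.622 0.552 0.03 ]
scene handle [351  95  13  25 193] [356.9 106.8] [0.733 0.38  0.03 ]
scene handle [267 250  13  24 168] [273.4 261.7] [ 0.415 -0.133  0.03 ]
top orange [340 101  19  25 372] [348.6 112.4] [ 0.856 -0.052  0.03 ]
top orange [158 203  22  23 379] [169.8 215.2] [0.563 0.466 0.03 ]
top orange [251 202  23  12 234] [261.6 207.4] [0.579 0.205 0.03 ]
top blue [455 238  24  19 409] [466.8 246.4] [ 0.456 -0.371  0.03 ]
top green [334 141  23  20 252] [344.7 151.7] [ 0.737 -0.037  0.03 ]
top handle [286 132  22  78 862] [295.5 166.6] [0.696 0.107 0.03 ]
top handle [179 142  10 102 767] [183.8 193.4] [0.625 0.427 0.03 ]
top handle [226 149  36  11 302] [243.5 154. ] [0.737 0.257 0.03 ]
top handle [385 255  25  12 166] [397.1 260.7] [ 0.42  -0.174  0.03 ]
```

View pics/c0.png

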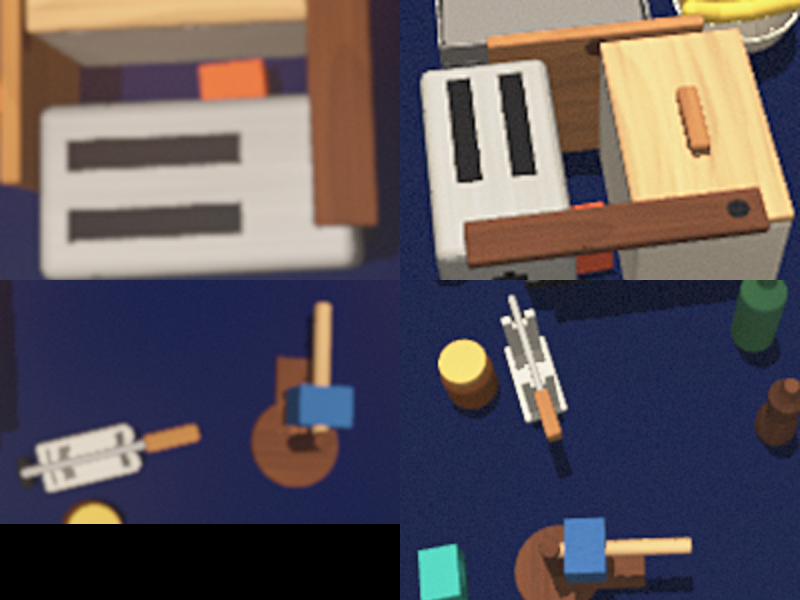

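The close crop confirms it: the orange ring lies in the gap between toaster and bin. It is 0.61 m from the base, against 0.73 and 0.86 m for the other two. Next: poses of the nook, hook, stand, bottle and mill.

```bash
python3 - <<'E'
from h import *
import pickle
a,b=pickle.load(open('s0.pkl','rb'))
t=b['image']; hsv=cv2.cvtColor(t,cv2.COLOR_RGB2HSV)
def big(m,box):
    z=np.zeros_like(m);x0,y0,x1,y1=box;z[y0:y1,x0:x1]=m[y0:y1,x0:x1]
    k,l,st,c=cv2.connectedComponentsWithStats(z);i=1+np.argmax(st[1:,4]);return (l==i).astype(np.uint8)
def rect(S,m,z,n):
    p=np.argwhere(m)[:,::-1]; w=np.array([onz(S,u,z)[:2] for u in p])
    R=cv2.minAreaRect((w*1000).astype(np.float32)); print(n,np.round(R[0],1),np.round(R[1],1),round(R[2],2)); return w
# plank: reddish brown
for p in((297,170),(300,230),(465,210),(396,261),(350,272),(345,270)): print(p,t[p[1],p[0]],hsv[p[1],p[0]])
mk=cv2.inRange(hsv,(0,90,50),(18,255,200)); m=big(mk,(283,128,316,264)); w=rect(b,m,.214,'plank top')
mh=cv2.inRange(hsv,(8,110,80),(20,255,255)); m=big(mh,(380,250,415,272)); rect(b,m,.112,'handle')
m=big(mh,(455,195,475,240)); rect(b,m,.12,'peg'); ys=np.argwhere(m)[:,::-1]; print(ys.min(0),ys.max(0)); 
tip=ys[ys[:,1]<=ys[:,1].min()+1].mean(0); print('tip px',tip,onz(b,tip,.124))
mb=cv2.inRange(hsv,(100,120,120),(115,255,255)); rect(b,big(mb,(440,230,490,265)),.14,'blue')
# toaster top
mt=cv2.inRange(hsv,(0,0,140),(179,40,255)); m=big(mt,(190,205,316,285)); rect(b,m,.2,'toaster')
# rod+rest grey
m=big(cv2.inRange(hsv,(0,0,120),(179,70,255)),(325,250,388,290)); rect(b,m,.105,'rod/rest');
mo=cv2.inRange(hsv,(3,170,120),(11,255,255)); rect(b,big(mo,(245,195,280,220)),.06,'ring top')
# handle in scene
hs=cv2.cvtColor(a['image'],cv2.COLOR_RGB2HSV); m=big(cv2.inRange(hs,(8,110,80),(20,255,255)),(260,245,285,278)); rect(a,m,.112,'handle sc')
m=big(cv2.inRange(hs,(8,60,80),(25,255,255)),(300,318,350,338)); rect(a,m,.12,'peg sc')
E
python3 - <<'E'
import cv2,numpy as np
t=cv2.imread('pics/t0.png');s=cv2.imread('pics/s0.png')
im=np.zeros((600,800,3),np.uint8)
im[:350,:800]=cv2.resize(t[230:300,320:480],(800,350),interpolation=cv2.INTER_NEAREST)
im[350:600,:400]=cv2.resize(t[130:180,325:405],(400,250),interpolation=cv2.INTER_NEAREST)
im[350:600,400:]=cv2.resize(s[195:265,240:352],(400,250),interpolation=cv2.INTER_NEAREST)
cv2.imwrite('pics/c1.png',im)
E
```

```text
(297, 170) [138  86  57] [ 11 150 138]
(300, 230) [137  87  60] [ 11 143 137]
(465, 210) [231 189 132] [ 17 109 231]
(396, 261) [199 139  79] [ 15 154 199]
(350, 272) [198 189 179] [ 16  24 198]
(345, 270) [215 205 192] [ 17  27 215]
plank top [586.9  95. ] [328.   64.6] 1.11
handle [ 417.8 -161.2] [20.6 63.9] 11.83
peg [ 525.5 -342. ] [19.9 92.2] 83.17
[460 201] [468 235]
tip px [464.90909091 201.54545455] [ 0.56874298 -0.34563478  0.124     ]
blue [ 448.9 -336.7] [59.2 46.6] 86.25
toaster [462.1 215.6] [146.3 264.7] 1.47
rod/rest [395.3 -55.6] [ 59.4 151.4] 12.01
ring top [575.2 200.2] [30.  61.1] 2.33
handle sc [ 420.7 -165. ] [20.4 69.4] 13.37
peg sc [ 524.9 -347.7] [29.6 97.8] 85.08
```

View pics/c1.png

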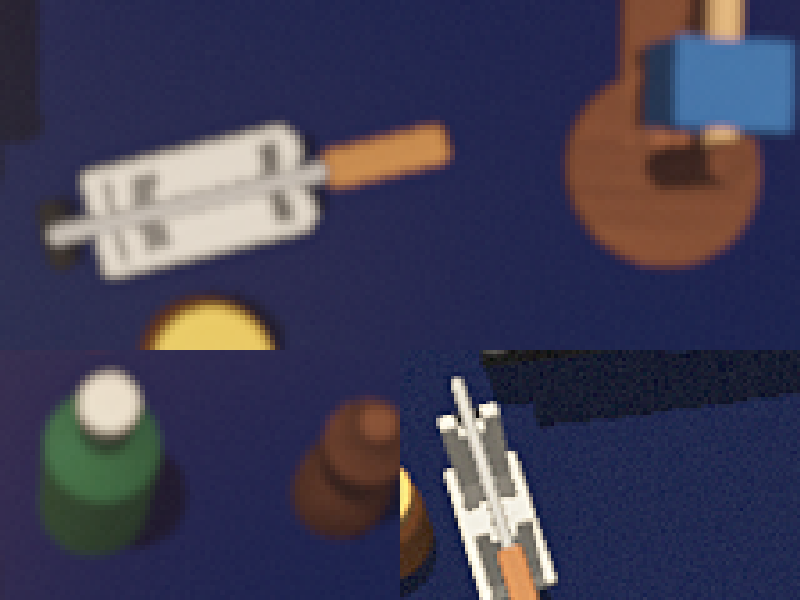

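```bash
python3 - <<'E'
from h import *
import pickle
a,b=pickle.load(open('s0.pkl','rb'))
g=cv2.GaussianBlur(b['image'],(3,3),0).astype(float); hsv=cv2.cvtColor(b['image'],cv2.COLOR_RGB2HSV)
I=g.sum(2)
def edge(S,I,pts,axis,sgn,z,n):
    # for each pt list (fixed coordinate, lo, hi) find strongest gradient subpixel
    out=[]
    for f,lo,hi in pts:
        L=I[lo:hi,f] if axis==0 else I[f,lo:hi]
        d=sgn*np.diff(L); i=int(np.argmax(d)); 
        j=np.arange(max(0,i-2),min(len(d),i+3)); w=np.clip(d[j],0,None); p=lo+(j*w).sum()/w.sum()+.5
        u=(f,p) if axis==0 else (p,f); out.append(onz(S,u,z)[:2])
    o=np.array(out,np.float32)*1000; v=cv2.fitLine(o,cv2.DIST_HUBER,0,.01,.01).ravel()
    ang=np.degrees(np.arctan2(v[1],v[0])); print(n,'through',v[2:].round(1),'angle',round(float(ang),2)); return v
edge(b,I,[(c,205,228) for c in list(range(205,248,3))+list(range(275,284,3))],0,1,.2,'toaster gap edge z.2')
edge(b,I,[(c,182,202) for c in range(198,284,3)],0,-1,.2,'bin gap edge z.2')
edge(b,g[...,0],[(r_,302,318) for r_ in range(138,206,3)],1,-1,.2,'plank front edge')
edge(b,g[...,0],[(r_,302,318) for r_ in range(138,206,3)],1,-1,.214,'plank front edge .214')
edge(b,g[...,0],[(r_,302,318) for r_ in range(220,255,3)],1,-1,.2,'plank front edge lower')
edge(b,g[...,0]-g[...,2],[(c,195,207) for c in range(253,271,2)],0,1,.06,'ring top +x edge')
edge(b,g[...,0]-g[...,2],[(r_,244,258) for r_ in range(204,212)],1,1,.06,'ring top +y edge')
edge(b,g[...,0]-g[...,2],[(r_,266,282) for r_ in range(204,212)],1,-1,.06,'ring top -y edge')
print('rod end',onz(b,(329.5,276.8),.105),'handle tail',onz(b,(410,258.4),.112))
print('bin front-left corner etc')
# post bases
print('bottle', [onz(b,u,z).round(3) for u,z in(((345+1,142),.21),((343.5,157),.10))], onz(a,(385.5,186),.21),onz(a,(377,228),0))
print('mill', onz(b,(401,144),.15),onz(a,(396,250),.15),onz(a,(388,277),0))
print('peg tip scene',onz(a,(345.5,327.5),.12),'foot',onz(b,(453,264.5),.012))
E
```

```text
toaster gap edge z.2 through [534.9 248.2] angle -88.58
bin gap edge z.2 through [604.2 235.3] angle -88.67
plank front edge through [650.6  66.3] angle 1.47
plank front edge .214 through [647.2  65.9] angle 1.47
plank front edge lower through [479.6  61.6] angle 1.54
ring top +x edge through [592.6 202.4] angle -84.91
ring top +y edge through [575.4 235.1] angle 5.65
ring top -y edge through [573.9 169.8] angle 6.66
rod end [0.37997829 0.01710484 0.105     ] handle tail [ 0.42296699 -0.19506645  0.112     ]
bin front-left corner etc
bottle [array([ 0.713, -0.031,  0.21 ]), array([ 0.703, -0.029,  0.1  ])] [ 0.71898423 -0.03611512  0.21      ] [ 7.20647123e-01 -5.44884275e-02 -2.22044605e-16]
mill [ 0.72220629 -0.17949737  0.15      ] [ 0.72365015 -0.18487821  0.15      ] [ 7.22434057e-01 -2.03610689e-01 -2.22044605e-16]
peg tip scene [ 0.574577   -0.34757117  0.12      ] foot [ 0.40652164 -0.33443466  0.012     ]
```

```bash
cat >> h.py <<'E'
def toolR(yaw,lean,flip=1):
    "hook x at yaw; fingers down, tipped forward (hook +y) by lean"
    c,s=np.cos(yaw),np.sin(yaw); hx=np.array([c,s,0]);hy=np.array([-s,c,0])
    z=-np.cos(lean)*np.array([0,0,1.])+np.sin(lean)*hy; x=flip*hx
    return np.column_stack([x,np.cross(z,x),z])
def plan(p,R,lab=''):
    s=r.get_state(); R0=Ro.from_quat(s['eef_rot']); 
    w=(R0.inv()*Ro.from_matrix(R)).as_rotvec(); t=R0.inv().apply(np.array(p)-s['tool_pos'])
    print(lab,'turn',w.round(3).tolist(),'shift',t.round(4).tolist(),'ang',np.degrees(np.linalg.norm(w)).round(1),'now',s['tool_pos'].round(4),'clk',s['clock'],'F',s['contact_force'].round(1),'op',round(s['opening'],3))
D=np.pi/180
nook=np.array([.574,.084,0]); nyaw=1.43*D
def N(x,y,z): return nook+[np.cos(nyaw)*x-np.sin(nyaw)*y,np.sin(nyaw)*x+np.cos(nyaw)*y,z]
hk=np.array([.4175,-.162,.1]); hyaw=11.8*D
E
python3 - <<'E'
from h import *
for f in(1,-1):
    R=toolR(hyaw,40*D,f); g=hk+Ro.from_rotvec([0,0,hyaw]).apply([0,-.021,0])
    print('grasp pt',g); tcp=g+.011*R[:,2]
    plan(tcp-.11*R[:,2],R,'pre%d'%f)
    m=np.array([.33,-.35,.25]); plan(m,R,'mid')
E
```

```text
grasp pt [ 0.42179442 -0.18255622  0.1       ]
pre1 turn [0.575, -0.491, -1.354] shift [-0.2417, -0.3205, 0.0705] ang 88.9 now [ 0.2204 -0.5842  0.246 ] clk 0.1 F [0.5 0.6 0.2] op 0.999
mid turn [0.575, -0.491, -1.354] shift [-0.1805, -0.1853, -0.0037] ang 88.9 now [ 0.2204 -0.5842  0.246 ] clk 0.1 F [0.5 0.6 0.2] op 0.999
grasp pt [ 0.42179442 -0.18255622  0.1       ]
pre-1 turn [-0.512, -0.598, 1.648] shift [-0.2417, -0.3205, 0.0705] ang 104.6 now [ 0.2204 -0.5842  0.246 ] clk 0.1 F [0.5 0.6 0.2] op 0.999
mid turn [-0.512, -0.598, 1.648] shift [-0.1805, -0.1853, -0.0037] ang 104.6 now [ 0.2204 -0.5842  0.246 ] clk 0.1 F [0.5 0.6 0.2] op 0.999
```

```bash
python3 -m pendant '[[[0.575,-0.491,-1.354],[-0.18,-0.185,-0.004],1],[[0.575,-0.491,-1.354],[-0.18,-0.185,-0.004],1],[[0.575,-0.491,-1.354],[-0.18,-0.185,-0.004],1],[[0.575,-0.491,-1.354],[-0.18,-0.185,-0.004],1],[[0.575,-0.491,-1.354],[-0.18,-0.185,-0.004],1],[[0.575,-0.491,-1.354],[-0.24,-0.32,0.07],1],[[0.575,-0.491,-1.354],[-0.24,-0.32,0.07],1],[[0.575,-0.491,-1.354],[-0.24,-0.32,0.07],1],[[0.575,-0.491,-1.354],[-0.24,-0.32,0.07],1],[[0.575,-0.491,-1.354],[-0.24,-0.32,0.07],1]]'
python3 - <<'E'
from h import *
R=toolR(hyaw,40*D); g=hk+Ro.from_rotvec([0,0,hyaw]).apply([0,-.021,0]); tcp=g+.011*R[:,2]
plan(tcp-.11*R[:,2],R,'pre');plan(tcp,R,'grasp'); print(r.get_state()['q'])
E
```

```text
clock: 1.1
tool_pos: [0.4363, -0.2437, 0.1758]
eef_rot: [0.939, 0.079, -0.035, -0.333]
contact_force: [0.9, 0.4, 0.4]
opening: 0.998
pre turn [0.014, -0.012, -0.035] shift [-0.0016, 0.0006, -0.0006] ang 2.3 now [ 0.4363 -0.2437  0.1758] clk 1.1 F [0.9 0.4 0.4] op 0.998
grasp turn [0.014, -0.012, -0.035] shift [-0.003, -0.0009, 0.1094] ang 2.3 now [ 0.4363 -0.2437  0.1758] clk 1.1 F [0.9 0.4 0.4] op 0.998
[ 1.07309644  1.00891811 -0.78504323  1.58204301  0.10934437  1.17654206
  0.53361329]
```

```bash
python3 -m pendant '[[[0.014,-0.012,-0.035],[-0.002,0,0.03],1],[[0.014,-0.012,-0.035],[-0.003,-0.001,0.06],1],[[0.014,-0.012,-0.035],[-0.003,-0.001,0.09],1],[[0.014,-0.012,-0.035],[-0.003,-0.001,0.1],1],[[0.014,-0.012,-0.035],[-0.003,-0.001,0.1],1],[[0.014,-0.012,-0.035],[-0.003,-0.001,0.1],1]]'
python3 - <<'E'
from h import *
R=toolR(hyaw,40*D); g=hk+Ro.from_rotvec([0,0,hyaw]).apply([0,-.021,0]); tcp=g+.011*R[:,2]
plan(tcp,R,'grasp')
s=snap('scene');b=snap('top')
a1=cv2.resize(s['image'][190:310,200:360],(800,600))[...,::-1]
b1=cv2.resize(b['image'][220:310,320:480],(640,360))[...,::-1]
im=np.zeros((600,800,3),np.uint8); im[:300,:400]=cv2.resize(a1,(400,300)); im[:300,400:]=cv2.resize(b['image'][220:310,330:450],(400,300))[...,::-1]
cv2.imwrite('pics/g0.png',im[:300])
E
```

```text
clock: 1.7
tool_pos: [0.4218, -0.1863, 0.0999]
eef_rot: [0.937, 0.091, -0.033, -0.337]
contact_force: [0.2, 0.3, 0.5]
opening: 0.998
grasp turn [0.008, -0.006, -0.01] shift [0.0006, -0.003, 0.0133] ang 0.8 now [ 0.4218 -0.1863  0.0999] clk 1.7 F [0.2 0.3 0.5] op 0.998
```

View pics/g0.png

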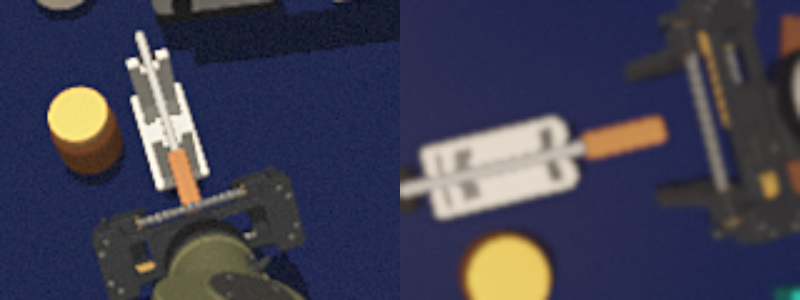

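The view shows the jaws straddling the handle's tail symmetrically, with the fingertips just past the tail. I'll go 13 mm deeper and close.

```bash
python3 -m pendant '[[[0.008,-0.006,-0.01],[0,-0.003,0.007],1],[[0.008,-0.006,-0.01],[0,-0.003,0.013],1],[[0.008,-0.006,-0.01],[0,-0.003,0.013],0],[[0.008,-0.006,-0.01],[0,-0.003,0.013],0],[[0.008,-0.006,-0.01],[0,-0.003,0.013],0],[[0.008,-0.006,-0.01],[0,-0.003,0.013],0],[[0.008,-0.006,-0.01],[0,-0.003,0.013],0],[[0.008,-0.006,-0.01],[0,-0.003,0.013],0]]' 45
python3 - <<'E'
from h import *
R=toolR(hyaw,40*D); g=hk+Ro.from_rotvec([0,0,hyaw]).apply([0,-.021,0]); tcp=g+.011*R[:,2]
plan(tcp,R,'grasp'); plan(tcp+[0,0,.06],R,'lift'); print(r.get_state()['tool_pos'].tolist(),r.get_state()['eef_rot'].tolist())
E
```

```text
clock: 2.6
tool_pos: [0.4191, -0.175, 0.0914]
eef_rot: [0.934, 0.097, -0.036, -0.341]
contact_force: [0.4, 0.6, -0.2]
opening: 0.482
grasp turn [-0.001, 0.001, 0.001] shift [0.0011, 0.0006, -0.0007] ang 0.1 now [ 0.4191 -0.175   0.0914] clk 2.6 F [ 0.4  0.6 -0.2] op 0.482
lift turn [-0.001, 0.001, 0.001] shift [0.0011, -0.038, -0.0466] ang 0.1 now [ 0.4191 -0.175   0.0914] clk 2.6 F [ 0.4  0.6 -0.2] op 0.482
[0.41905003410241276, -0.17498350334881516, 0.09144363621226964] [0.9344321656464659, 0.09704994147069848, -0.03552062999578793, -0.3408168445228198]
```

```bash
python3 -m pendant '[[[0,0,0],[0,0,0],0],[[0,0,0],[0,0,0],0],[[0,0,0],[0,0,0],0],[[0,0,0],[0,0,0],0],[[0,0,0],[0,0,0],0],[[0,0,0],[0,0,0],0]]' 45
python3 - <<'E'
from h import *
R=toolR(hyaw,40*D); g=hk+Ro.from_rotvec([0,0,hyaw]).apply([0,-.021,0]); tcp=g+.011*R[:,2]
plan(tcp,R,'grasp'); print(r.get_state()['tool_pos'].tolist(),r.get_state()['eef_rot'].tolist())
E
```

```text
clock: 3.2
tool_pos: [0.4191, -0.175, 0.0914]
eef_rot: [0.934, 0.097, -0.036, -0.341]
contact_force: [0.6, -0.9, -0.2]
opening: 0.219
grasp turn [-0.001, 0.001, 0.001] shift [0.0011, 0.0006, -0.0007] ang 0.1 now [ 0.4191 -0.175   0.0914] clk 3.2 F [ 0.6 -0.9 -0.2] op 0.219
[0.41905877987697143, -0.17497300189600853, 0.09136207433391647] [0.9344232260999564, 0.09707269845112838, -0.03552572686039432, -0.3408343416843534]
```

```bash
cat >> h.py <<'E'
Pg=np.array([.41906,-.17497,.09136]); Qg=Ro.from_quat([0.93442,0.09707,-0.03552,-0.34083])
off=Ro.from_rotvec([0,0,-hyaw]).apply(Pg-hk); off[0]=0
def hookgo(H,yaw,lab=''):
    plan(np.array(H)+Ro.from_rotvec([0,0,yaw]).apply(off),(Ro.from_rotvec([0,0,yaw-hyaw])*Qg).as_matrix(),lab)
E
python3 -m pendant '[[[0,0,0],[0,-0.0129,-0.0153],0],[[0,0,0],[0,-0.0257,-0.0306],0],[[0,0,0],[0,-0.0386,-0.046],0],[[0,0,0],[0,-0.0514,-0.0613],0],[[0,0,0],[0,-0.0643,-0.0766],0],[[0,0,0],[0,-0.0643,-0.0766],0]]' 45
python3 - <<'E'
from h import *
print(off)
hookgo(N(-.002,-.217,.2),nyaw,'pre hi');hookgo(N(-.002,-.217,.141),nyaw,'pre lo')
s=snap('scene','pics/l0.png')
cv2.imwrite('pics/l0.png',cv2.resize(s['image'][150:330,180:420],(640,480))[...,::-1])
E
```

```text
clock: 3.8
tool_pos: [0.4201, -0.1752, 0.1931]
eef_rot: [0.935, 0.098, -0.034, -0.34]
contact_force: [0.9, 0.0, -1.8]
opening: 0.226
[ 0.         -0.01301492 -0.00864   ]
pre hi turn [0.002, 0.114, 0.141] shift [0.1603, 0.0044, -0.0009] ang 10.4 now [ 0.4201 -0.1752  0.1931] clk 3.8 F [ 0.9  0.  -1.8] op 0.226
pre lo turn [0.002, 0.114, 0.141] shift [0.1601, 0.0422, 0.0444] ang 10.4 now [ 0.4201 -0.1752  0.1931] clk 3.8 F [ 0.9  0.  -1.8] op 0.226
```

View pics/l0.png

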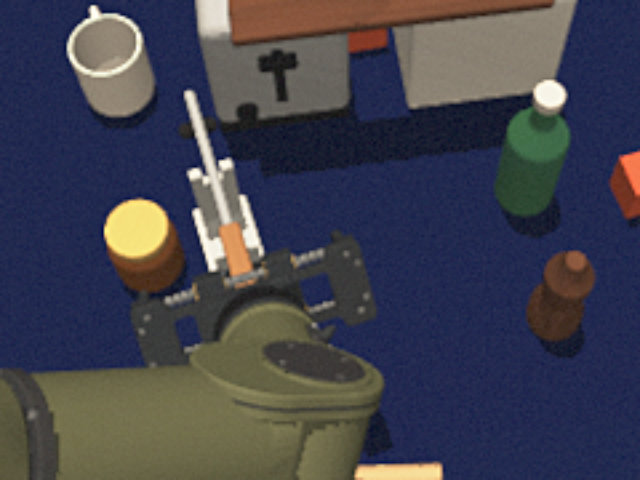

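The crop shows the hook lifted clear of the rest and level in the jaws (235,250), with the bar at (195,130). Moving it in front of the mouth (6 pictures viewed).

```bash
python3 -m pendant '[[[0,0.03,0.035],[0.04,0.001,0],0],[[0.001,0.057,0.07],[0.08,0.002,0],0],[[0.001,0.085,0.105],[0.12,0.003,-0.001],0],[[0.002,0.114,0.141],[0.16,0.004,-0.001],0],[[0.002,0.114,0.141],[0.16,0.004,-0.001],0],[[0.002,0.114,0.141],[0.16,0.023,0.022],0],[[0.002,0.114,0.141],[0.16,0.042,0.044],0],[[0.002,0.114,0.141],[0.16,0.042,0.044],0],[[0.002,0.114,0.141],[0.16,0.042,0.044],0]]' 45
python3 - <<'E'
from h import *
hookgo(N(-.002,-.217,.141),nyaw,'pre lo');hookgo(N(-.002,-.005,.141),nyaw,'in')
s=snap('scene');b=snap('top')
im=np.zeros((400,800,3),np.uint8)
im[:,:400]=cv2.resize(s['image'][130:290,260:420],(400,400))[...,::-1]
im[:,400:]=cv2.resize(b['image'][130:290,250:410],(400,400))[...,::-1]
cv2.imwrite('pics/p0.png',im)
H=N(-.002,-.217,.141); Rz=Ro.from_rotvec([0,0,nyaw])
for n,S in(('s',s),('t',b)):
    print(n,'expect rod end',proj(S,H+Rz.apply([0,.1775,.005])).round(1),'bar',proj(S,H+Rz.apply([0,.1775,-.063])).round(1),'handle front',proj(S,H+Rz.apply([0,.0325,.012])).round(1))
E
```

```text
clock: 4.75
tool_pos: [0.5754, -0.1457, 0.13]
eef_rot: [0.939, 0.011, -0.007, -0.344]
contact_force: [-0.2, -0.9, -0.4]
opening: 0.222
pre lo turn [-0.003, 0.005, -0.004] shift [0.0023, -0.0013, -0.0021] ang 0.4 now [ 0.5754 -0.1457  0.13  ] clk 4.75 F [-0.2 -0.9 -0.4] op 0.222
in turn [-0.003, 0.005, -0.004] shift [0.0025, -0.1631, 0.1349] ang 0.4 now [ 0.5754 -0.1457  0.13  ] clk 4.75 F [-0.2 -0.9 -0.4] op 0.222
s expect rod end [323.1 178.2] bar [322.8 190.7] handle front [332.  225.1]
t expect rod end [317.4 201.9] bar [317.7 205.9] handle front [373.3 198.9]
```

View pics/p0.png

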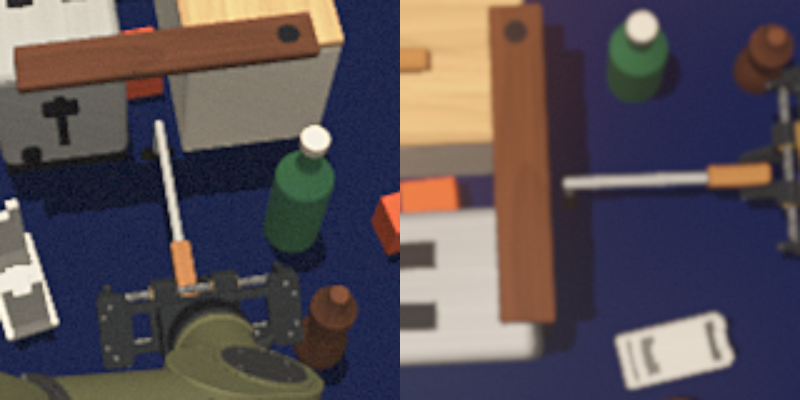

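```bash
python3 - <<'E'
from h import *
b=r.snapshot('top');b={k:np.array(v) for k,v in b.items()}
im=b['image']; hsv=cv2.cvtColor(im,cv2.COLOR_RGB2HSV)
# hand dark/neutral pixels near columns 395-420 rows 140-240
for c in range(398,416,3):
    col=im[130:250,c].astype(int); dk=[130+i for i,p in enumerate(col) if p.max()-p.min()<25 and p.max()<110]
    if dk: print(c,dk[0],dk[-1],onz(b,(c,dk[0]),.17).round(3),onz(b,(c,dk[-1]),.17).round(3))
g=cv2.inRange(hsv,(60,80,30),(85,255,220)); 
ys,xs=np.nonzero(g[130:175,325:360]); print('bottle green rows',ys.min()+130,ys.max()+130,xs.min()+325,xs.max()+325, onz(b,(345,ys.max()+130),.05),onz(b,(345,ys.max()+130),.12))
E
```

```text
398 139 212 [ 0.73  -0.169  0.17 ] [ 0.539 -0.16   0.17 ]
401 160 229 [ 0.674 -0.174  0.17 ] [ 0.495 -0.165  0.17 ]
404 155 232 [ 0.687 -0.182  0.17 ] [ 0.487 -0.173  0.17 ]
407 147 231 [ 0.708 -0.191  0.17 ] [ 0.49 -0.18  0.17]
410 156 233 [ 0.684 -0.198  0.17 ] [ 0.485 -0.188  0.17 ]
413 157 233 [ 0.681 -0.205  0.17 ] [ 0.484 -0.195  0.17 ]
bottle green rows 141 160 334 356 [ 0.70761216 -0.03565398  0.05      ] [ 0.68980784 -0.03199469  0.12      ]
```

```bash
python3 -m pendant '[[[-0.003,0.005,-0.004],[0,-0.023,0.017],0],[[-0.003,0.005,-0.004],[0,-0.045,0.035],0],[[-0.003,0.005,-0.004],[0.001,-0.07,0.056],0],[[-0.003,0.005,-0.004],[0.001,-0.095,0.077],0],[[-0.003,0.005,-0.004],[0.001,-0.095,0.077],0],[[-0.003,0.005,-0.004],[0.001,-0.095,0.077],0]]' 45
python3 - <<'E'
from h import *
hookgo(N(-.004,-.217,.141),nyaw,'pre lo');hookgo(N(-.004,-.005,.141),nyaw,'in')
E
```

```text
clock: 5.5
tool_pos: [0.5747, -0.0231, 0.1343]
eef_rot: [0.94, 0.014, -0.003, -0.342]
contact_force: [-0.1, -0.8, -1.5]
opening: 0.221
pre lo turn [0.002, -0.003, 0.004] shift [-0.0023, 0.0954, -0.0775] ang 0.3 now [ 0.5747 -0.0231  0.1343] clk 5.5 F [-0.1 -0.8 -1.5] op 0.221
in turn [0.002, -0.003, 0.004] shift [-0.0018, -0.067, 0.0587] ang 0.3 now [ 0.5747 -0.0231  0.1343] clk 5.5 F [-0.1 -0.8 -1.5] op 0.221
```

```bash
python3 -m pendant '[[[0.002,-0.003,0.004],[-0.001,-0.022,0.019],0],[[0.002,-0.003,0.004],[-0.002,-0.044,0.038],0],[[0.002,-0.003,0.004],[-0.002,-0.067,0.058],0],[[0.002,-0.003,0.004],[-0.002,-0.067,0.058],0],[[0.002,-0.003,0.004],[-0.002,-0.067,0.058],0]]' 45
python3 - <<'E'
from h import *
hookgo(N(-.004,-.005,.141),nyaw,'in');hookgo(N(-.004,-.005,.0735),nyaw,'down')
b=snap('top');s=snap('scene')
im=np.zeros((400,800,3),np.uint8)
im[:,:400]=cv2.resize(s['image'][90:250,240:400],(400,400))[...,::-1]
im[:,400:]=cv2.resize(b['image'][130:240,220:330],(400,400))[...,::-1]
cv2.imwrite('pics/i0.png',im)
E
```

```text
clock: 6.0
tool_pos: [0.5707, 0.0639, 0.1319]
eef_rot: [0.939, 0.011, -0.005, -0.342]
contact_force: [0.2, -0.5, -0.2]
opening: 0.22
in turn [0.001, -0.001, -0.003] shift [-0.0002, -0.0019, 0.0009] ang 0.2 now [0.5707 0.0639 0.1319] clk 6.0 F [ 0.2 -0.5 -0.2] op 0.22
down turn [0.001, -0.001, -0.003] shift [-0.0001, 0.0416, 0.0526] ang 0.2 now [0.5707 0.0639 0.1319] clk 6.0 F [ 0.2 -0.5 -0.2] op 0.22
```

View pics/i0.png

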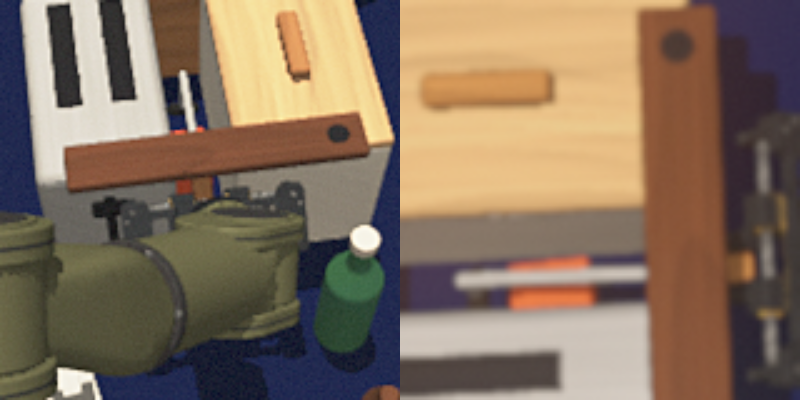

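The top crop shows the rod end (457,280) well beyond the ring's rear edge (510,280), with the bar below it over the gap floor. The right-hand side clears the bottle. Lowering the bar behind the ring (8 pictures viewed).

```bash
python3 -m pendant '[[[0,0,-0.003],[0,0.013,0.016],0],[[0,0,-0.003],[0,0.026,0.033],0],[[0,0,-0.003],[0,0.035,0.044],0],[[0,0,-0.003],[0,0.041,0.052],0],[[0,0,-0.003],[0,0.041,0.052],0],[[0,0,-0.003],[0,0.041,0.052],0]]' 45
python3 - <<'E'
from h import *
hookgo(N(-.004,-.005,.0735),nyaw,'down');hookgo(N(-.003,-.230,.0735),nyaw,'out')
E
```

```text
clock: 6.7
tool_pos: [0.5701, 0.067, 0.066]
eef_rot: [0.939, 0.012, -0.005, -0.343]
contact_force: [-0.7, 0.6, -0.6]
opening: 0.227
down turn [-0.001, 0.0, 0.0] shift [0.0003, 0.0016, 0.0001] ang 0.1 now [0.5701 0.067  0.066 ] clk 6.7 F [-0.7  0.6 -0.6] op 0.227
out turn [-0.001, 0.0, 0.0] shift [0.001, 0.1736, -0.145] ang 0.1 now [0.5701 0.067  0.066 ] clk 6.7 F [-0.7  0.6 -0.6] op 0.227
```

```bash
python3 -m pendant '[[[0,0,0],[0,0.008,-0.0067],0],[[0,0,0],[0,0.017,-0.0142],0],[[0,0,0],[0,0.026,-0.0217],0],[[0,0,0],[0,0.035,-0.0292],0],[[0,0,0],[0,0.044,-0.0367],0],[[0,0,0],[0,0.053,-0.0442],0],[[0,0,0],[0,0.062,-0.0517],0],[[0,0,0],[0,0.071,-0.0592],0],[[0,0,0],[0,0.08,-0.0667],0],[[0,0,0],[0,0.08,-0.0667],0]]' 45
python3 - <<'E'
from h import *
hookgo(N(-.003,-.230,.0735),nyaw,'out')
E
```

```text
clock: 7.7
tool_pos: [0.5731, -0.04, 0.0642]
eef_rot: [0.94, 0.011, -0.004, -0.342]
contact_force: [0.5, 0.0, -0.9]
opening: 0.222
out turn [0.002, -0.002, -0.002] shift [0.0012, 0.0908, -0.0771] ang 0.2 now [ 0.5731 -0.04    0.0642] clk 7.7 F [ 0.5  0.  -0.9] op 0.222
```

```bash
python3 -m pendant '[[[0,0,0],[0,0.011,-0.0095],0],[[0,0,0],[0,0.022,-0.0189],0],[[0,0,0],[0,0.033,-0.0283],0],[[0,0,0],[0,0.044,-0.0378],0],[[0,0,0],[0,0.055,-0.047],0],[[0,0,0],[0,0.066,-0.0566],0],[[0,0,0],[0.001,0.077,-0.066],0],[[0,0,0],[0.001,0.085,-0.073],0],[[0,0,0],[0.001,0.09,-0.077],0],[[0,0,0],[0.001,0.09,-0.077],0]]' 45
python3 - <<'E'
from h import *
hookgo(N(-.003,-.230,.0735),nyaw,'out')
b=snap('top');s=snap('scene')
for n,S in(('s',s),('t',b)):
    hsv=cv2.cvtColor(S['image'],cv2.COLOR_RGB2HSV); m=cv2.inRange(hsv,(3,170,100),(11,255,255))
    k,l,st,c=cv2.connectedComponentsWithStats(m)
    for i in range(1,k):
        if st[i,4]>40: print(n,st[i],onz(S,c[i],.06).round(3))
E
```

```text
clock: 8.7
tool_pos: [0.5768, -0.1567, 0.0655]
eef_rot: [0.939, 0.012, -0.005, -0.343]
contact_force: [0.4, 0.2, -1.4]
opening: 0.22
out turn [0.0, -0.0, -0.001] shift [0.0002, 0.0022, -0.001] ang 0.0 now [ 0.5768 -0.1567  0.0655] clk 8.7 F [ 0.4  0.2 -1.4] op 0.22
s [327 199   9  28 153] [ 0.591 -0.014  0.06 ]
s [317 200  10  28 186] [ 0.561 -0.019  0.06 ]
s [409 204  29  27 529] [ 0.843 -0.063  0.06 ]
t [340 101  19  27 418] [ 0.841 -0.05   0.06 ]
t [324 198  23   5  94] [ 0.59  -0.004  0.06 ]
t [158 203  22  24 384] [0.558 0.456 0.06 ]
t [324 209  24   8 175] [ 0.556 -0.004  0.06 ]
```

```bash
python3 -m pendant '[[[0,0,0],[0,-0.006,0.005],0],[[0,0,0],[0,-0.006,0.005],0],[[0,0,0],[0,-0.022,-0.014],0],[[0,0,0],[0,-0.047,-0.044],0],[[0,0,0],[0,-0.072,-0.074],0],[[0,0,0],[0,-0.09,-0.096],0],[[0,0,0],[0,-0.09,-0.096],0]]' 45
python3 - <<'E'
from h import *
hookgo(hk+[0,0,.1],hyaw,'over rest')
E
```

```text
clock: 9.5
tool_pos: [0.5788, -0.1474, 0.2018]
eef_rot: [0.939, 0.014, -0.002, -0.342]
contact_force: [1.2, 0.4, -2.3]
opening: 0.219
over rest turn [0.001, -0.12, -0.133] shift [-0.1594, 0.0236, -0.0075] ang 10.3 now [ 0.5788 -0.1474  0.2018] clk 9.5 F [ 1.2  0.4 -2.3] op 0.219
```

```bash
python3 -m pendant '[[[0,-0.03,-0.033],[-0.04,0.006,-0.002],0],[[0,-0.06,-0.066],[-0.08,0.012,-0.004],0],[[0,-0.09,-0.1],[-0.12,0.018,-0.006],0],[[0.001,-0.12,-0.133],[-0.159,0.024,-0.007],0],[[0.001,-0.12,-0.133],[-0.159,0.024,-0.007],0],[[0.001,-0.12,-0.133],[-0.159,0.024,-0.007],0],[[0.001,-0.12,-0.133],[-0.159,0.024,-0.007],0]]' 45
python3 - <<'E'
from h import *
hookgo(hk+[0,0,.1],hyaw,'over rest');hookgo(hk,hyaw,'in rest')
b=snap('top')
im=b['image'][230:290,310:450]
cv2.imwrite('pics/r0.png',cv2.resize(im,(700,300),interpolation=cv2.INTER_CUBIC)[...,::-1])
Rz=Ro.from_rotvec([0,0,hyaw]);H=hk+[0,0,.1]
print('rod end expect',proj(b,H+Rz.apply([0,.1825,.005])),proj(b,H+Rz.apply([0,.0325,.012])))
E
```

```text
clock: 10.2
tool_pos: [0.4193, -0.175, 0.1871]
eef_rot: [0.934, 0.096, -0.038, -0.342]
contact_force: [-0.5, 0.4, -0.7]
opening: 0.221
over rest turn [-0.003, 0.003, -0.004] shift [0.0009, -0.0028, -0.0032] ang 0.3 now [ 0.4193 -0.175   0.1871] clk 10.2 F [-0.5  0.4 -0.7] op 0.221
in rest turn [-0.003, 0.003, -0.004] shift [0.0014, 0.0618, 0.0731] ang 0.3 now [ 0.4193 -0.175   0.1871] clk 10.2 F [-0.5  0.4 -0.7] op 0.221
rod end expect [330.1750719  276.73738076] [390.92900049 262.46285173]
```

View pics/r0.png

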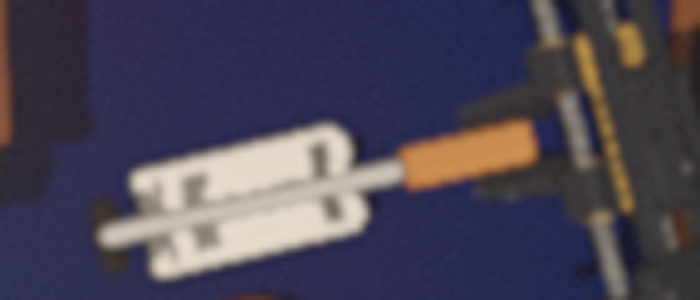

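Picture 9 shows the rod end at pixel (331,277), as expected, and the rod over the rest's slots. Lowering and releasing.

```bash
python3 -m pendant '[[[-0.003,0.003,-0.004],[0,0.012,0.014],0],[[-0.003,0.003,-0.004],[0,0.024,0.028],0],[[-0.003,0.003,-0.004],[0,0.036,0.043],0],[[-0.003,0.003,-0.004],[0,0.048,0.057],0],[[-0.003,0.003,-0.004],[0,0.056,0.067],0],[[-0.003,0.003,-0.004],[0,0.06,0.071],0],[[-0.003,0.003,-0.004],[0,0.061,0.072],0],[[-0.003,0.003,-0.004],[0,0.061,0.072],0]]' 45
python3 - <<'E'
from h import *
hookgo(hk,hyaw,'in rest')
E
```

```text
clock: 11.05
tool_pos: [0.418, -0.1757, 0.0931]
eef_rot: [0.935, 0.097, -0.036, -0.34]
contact_force: [-0.5, 1.3, -1.6]
opening: 0.226
in rest turn [0.001, 0.001, -0.001] shift [0.0023, 0.0007, 0.0017] ang 0.1 now [ 0.418  -0.1757  0.0931] clk 11.05 F [-0.5  1.3 -1.6] op 0.226
```

```bash
python3 -m pendant '[[[0,0,0],[0.001,0.001,0.0015],0],[[0,0,0],[0.001,0.001,0.0015],0],[[0,0,0],[0.001,0.001,0.0015],0.6],[[0,0,0],[0.001,0.001,0.0015],0.6],[[0,0,0],[0.001,0.001,0.0015],0.6],[[0,0,0],[0.001,0.001,0.0015],0.6],[[0,0,0],[0.001,0.001,0.0015],0.6],[[0,0,0],[0.001,0.001,0.0015],0.6]]' 45
python3 -m pendant '[[[0,0,0],[0,0,-0.03],0.7],[[0,0,0],[0,0,-0.06],1],[[0,0,0],[0,0,-0.09],1],[[0,0,0],[0,-0.01,-0.13],1],[[0,0,0],[0,-0.03,-0.16],1],[[0,0,0],[0,-0.03,-0.16],1]]'
python3 - <<'E'
from h import *
b=snap('top');s=snap('scene')
im=np.zeros((400,800,3),np.uint8)
im[:,:400]=cv2.resize(s['image'][130:330,220:420],(400,400))[...,::-1]
im[:,400:]=cv2.resize(b['image'][140:290,310:460],(400,400))[...,::-1]
cv2.imwrite('pics/q0.png',im)
import pickle;pickle.dump((s,b),open('s1.pkl','wb'))
for n,S in(('s',s),('t',b)):
    hsv=cv2.cvtColor(S['image'],cv2.COLOR_RGB2HSV); m=cv2.inRange(hsv,(2,150,90),(12,255,255))
    k,l,st,c=cv2.connectedComponentsWithStats(m)
    for i in range(1,k):
        if st[i,4]>150:
            w=np.array([onz(S,u[::-1],.06)[:2]*1000 for u in np.argwhere(l==i)],np.float32)
            R=cv2.minAreaRect(w); print(n,st[i],np.round(R[0],1),np.round(R[1],1),round(R[2],1))
E
```

```text
clock: 11.85
tool_pos: [0.4186, -0.1754, 0.0911]
eef_rot: [0.935, 0.097, -0.036, -0.341]
contact_force: [-0.4, -0.3, -0.8]
opening: 0.603
clock: 12.45
tool_pos: [0.4379, -0.2546, 0.237]
eef_rot: [0.935, 0.097, -0.033, -0.339]
contact_force: [0.8, 0.8, 0.2]
opening: 0.999
s [317 199  19  29 481] [574.6 -17.2] [88.2 50. ] 87.5
s [409 204  30  28 565] [842.2 -63.2] [80.1 68. ] 9.8
t [339 100  21  29 458] [841.2 -49.8] [76.7 54.5] 11.7
t [ 287  133   22   74 1045] [681.8 100.5] [212.3  55.6] 1.3
t [324 198  24  19 440] [571.5  -4.8] [64.1 50.6] 88.7
t [157 203  23  24 423] [556.5 453. ] [60.5 64.5] 23.0
t [434 231  29  51 422] [ 423.9 -298.2] [136.6  66.2] 12.9
```

View pics/q0.png

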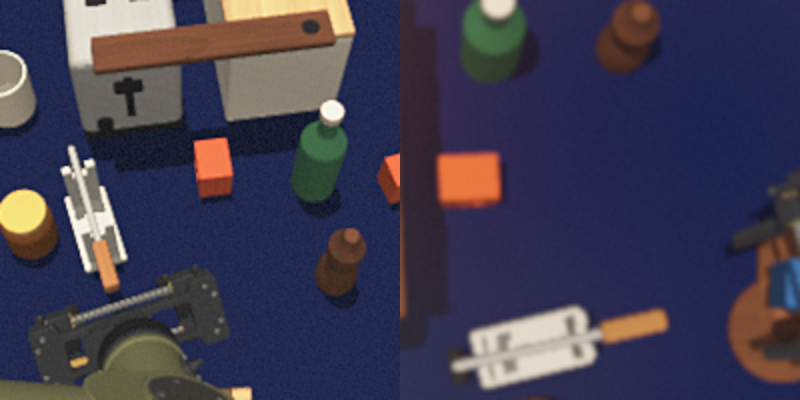

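The hook is back in its rest (top crop 560,340) and upright. The orange ring stands on the open counter (470,178), about 60 mm clear of the mouth. The bottle and mill have not moved. Ring centre is about (0.573, -0.005), hole yaw about -1.3°. Next: refine the peg and plan the grasp (10 pictures viewed).

```bash
python3 - <<'E'
from h import *
import pickle
a,b=pickle.load(open('s0.pkl','rb'))
for n,S,box,ax in(('top',b,(452,196,478,236),1),('scene',a,(304,318,352,338),0)):
    x0,y0,x1,y1=box; g=S['image'].astype(int); d=g[...,0]-g[...,2]
    P=[]
    rng=range(y0,y1) if ax==1 else range(x0,x1)
    for i in rng:
        line=d[i,x0:x1] if ax==1 else d[y0:y1,i]
        w=np.clip(line-30,0,None)*(1.0)
        if w.sum()<150: continue
        c=(np.arange(len(w))*w).sum()/w.sum(); u=(x0+c,i) if ax==1 else (i,y0+c); P.append(onz(S,u,.122 if n=='scene' else .124)[:2]*1000)
    P=np.array(P,np.float32); v=cv2.fitLine(P[3:-3],cv2.DIST_HUBER,0,.01,.01).ravel()
    print(n,len(P),v[2:].round(1),np.degrees(np.arctan2(v[1],v[0])).round(2),'ends',P[0].round(1),P[-1].round(1),P[:,0].min(),P[:,0].max(), 'y at x=500,571',[(v[3]+(x-v[2])*v[1]/v[0]).round(1) for x in(500,571)])
s,t=pickle.load(open('s1.pkl','rb'))
for x,y in((.571,-.0055),(.573,-.005),(.576,-.007)):
    print(x,y,[ [proj(S,[x+i*.023,y+j*.03,.06]).round(1).tolist() for i,j in((-1,1),(1,1),(1,-1),(-1,-1))] for S in(s,t)])
for n,S in(('s',s),('t',t)):
    hsv=cv2.cvtColor(S['image'],cv2.COLOR_RGB2HSV); m=cv2.inRange(hsv,(2,150,90),(12,255,255)); m[:, :305]=0;m[:,352:]=0;m[:190]=0;m[235:]=0
    p=np.argwhere(m)[:,::-1];print(n,p.min(0),p.max(0))
R=toolR(-91.3*D,0);plan([.573,-.005,.15],R,'above -91');R=toolR(88.7*D,0);plan([.573,-.005,.15],R,'above 88')
print(r.get_state()['q'])
E
```

```text
top 36 [ 535.7 -342. ] -9.92 ends [ 572.9 -346.1] [ 480.4 -329.3] 480.40424 572.8773 y at x=500,571 [np.float32(-335.8), np.float32(-348.2)]
scene 42 [ 526.5 -344.7] -0.44 ends [ 479.  -339.9] [ 573.4 -346.6] 478.98367 573.4387 y at x=500,571 [np.float32(-344.5), np.float32(-345.0)]
0.571 -0.0055 [[[314.9, 200.8], [330.8, 199.1], [333.8, 217.8], [317.5, 219.6]], [[325.2, 215.6], [324.8, 199.2], [346.3, 198.7], [346.8, 215.1]]]
0.573 -0.005 [[[315.6, 200.6], [331.5, 198.9], [334.5, 217.5], [318.2, 219.3]], [[325.0, 214.9], [324.6, 198.5], [346.1, 198.0], [346.6, 214.4]]]
0.576 -0.007 [[[316.7, 201.1], [332.7, 199.4], [335.7, 218.1], [319.3, 219.8]], [[325.7, 213.8], [325.3, 197.4], [346.8, 197.0], [347.3, 213.3]]]
s [317 199] [335 227]
t [305 190] [347 216]
above -91 turn [-0.495, 0.626, 1.718] shift [0.1859, -0.1115, 0.2018] ang 108.5 now [ 0.4354 -0.2537  0.2332] clk 12.55 F [0.  0.2 0.4] op 0.999
above 88 turn [-0.589, -0.466, -1.283] shift [0.1859, -0.1115, 0.2018] ang 85.2 now [ 0.4354 -0.2537  0.2332] clk 12.55 F [0.  0.2 0.4] op 0.999
[ 1.08898614  0.95155458 -0.81541407  1.51385585  0.07674849  1.31453738
  0.55831163]
```

```bash
python3 - <<'E'
from h import *
R=toolR(-1.3*D,0);plan([.574,-.0055,.19],R,'above');plan([.574,-.0055,.035],R,'grasp')
E
```

```text
above turn [-0.694, 0.081, 0.22] shift [0.1868, -0.1367, 0.1707] ang 42.0 now [ 0.4354 -0.2537  0.2332] clk 12.55 F [0.  0.2 0.4] op 0.999
grasp turn [-0.694, 0.081, 0.22] shift [0.1869, -0.0371, 0.2894] ang 42.0 now [ 0.4354 -0.2537  0.2332] clk 12.55 F [0.  0.2 0.4] op 0.999
```

```bash
python3 -m pendant '[[[-0.12,0.013,0.036],[0.03,-0.022,0.027],1],[[-0.24,0.027,0.073],[0.062,-0.045,0.056],1],[[-0.36,0.04,0.11],[0.094,-0.068,0.085],1],[[-0.48,0.054,0.147],[0.125,-0.091,0.113],1],[[-0.6,0.068,0.184],[0.156,-0.114,0.142],1],[[-0.694,0.081,0.22],[0.187,-0.137,0.171],1],[[-0.694,0.081,0.22],[0.187,-0.137,0.171],1],[[-0.694,0.081,0.22],[0.187,-0.137,0.171],1]]'
python3 - <<'E'
from h import *
R=toolR(-1.3*D,0);plan([.574,-.0055,.19],R,'above');plan([.574,-.0055,.035],R,'grasp')
E
```

```text
clock: 13.35
tool_pos: [0.5736, 0.002, 0.1886]
eef_rot: [1.0, -0.006, -0.001, -0.002]
contact_force: [-0.8, -0.1, -0.1]
opening: 1.004
above turn [-0.004, 0.003, 0.011] shift [0.0005, 0.0075, -0.0015] ang 0.7 now [0.5736 0.002  0.1886] clk 13.35 F [-0.8 -0.1 -0.1] op 1.004
grasp turn [-0.004, 0.003, 0.011] shift [0.001, 0.0081, 0.1535] ang 0.7 now [0.5736 0.002  0.1886] clk 13.35 F [-0.8 -0.1 -0.1] op 1.004
```

```bash
python3 -m pendant '[[[-0.004,0.003,0.011],[0.001,0.008,0.03],1],[[-0.004,0.003,0.011],[0.001,0.008,0.06],1],[[-0.004,0.003,0.011],[0.001,0.008,0.09],1],[[-0.004,0.003,0.011],[0.001,0.008,0.12],1],[[-0.004,0.003,0.011],[0.001,0.008,0.14],1],[[-0.004,0.003,0.011],[0.001,0.008,0.151],1],[[-0.004,0.003,0.011],[0.001,0.008,0.151],0.4],[[-0.004,0.003,0.011],[0.001,0.008,0.151],0.4],[[-0.004,0.003,0.011],[0.001,0.008,0.151],0.4],[[-0.004,0.003,0.011],[0.001,0.008,0.151],0.4]]' 20
python3 -m pendant '[[[0,0,0],[0,0,0],0.4],[[0,0,0],[0,0,0],0.4],[[0,0,0],[0,0,0],0.4],[[0,0,0],[0,0,0],0.4]]' 20
```

```text
clock: 14.35
tool_pos: [0.5754, -0.0128, 0.0399]
eef_rot: [1.0, -0.017, 0.002, 0.001]
contact_force: [0.2, 0.3, -0.2]
opening: 0.657
clock: 14.75
tool_pos: [0.5752, -0.0126, 0.0395]
eef_rot: [1.0, -0.017, 0.002, 0.001]
contact_force: [0.2, -0.4, 5.3]
opening: 0.515
```

```bash
python3 -m pendant '[[[0,0,0],[0,0,-0.004],0.4],[[0,0,0],[0,0,-0.008],0.4],[[0,0,0],[-0.003,0.018,-0.008],0.4],[[0,0,0],[-0.007,0.036,-0.008],0.4],[[0,0,0],[-0.011,0.054,-0.008],0.4],[[0,0,0],[-0.015,0.07,-0.008],0.4],[[0,0,0],[-0.015,0.07,-0.008],0.4],[[0,0,0],[-0.015,0.07,-0.004],0.4],[[0,0,0],[-0.015,0.07,0],0.4],[[0,0,0],[-0.015,0.07,0],0.4]]' 20
python3 -m pendant '[[[0,0,0],[0,0,0],0.8],[[0,0,0],[0,0,0],0.8],[[0,0,0],[0,0,0],0.8],[[0,0,0],[0,0,0],0.8],[[0,0,0],[0,0,0],0.8],[[0,0,0],[0,0,-0.03],1],[[0,0,0],[0,0,-0.06],1],[[0,0,0],[0,0,-0.1],1],[[0,0,0],[0,0,-0.1],1],[[0,0,0],[0,0,-0.1],1]]'
python3 - <<'E'
from h import *
s=snap('scene');b=snap('top')
for n,S in(('s',s),('t',b)):
    hsv=cv2.cvtColor(S['image'],cv2.COLOR_RGB2HSV); m=cv2.inRange(hsv,(2,150,90),(12,255,255))
    k,l,st,c=cv2.connectedComponentsWithStats(m)
    for i in range(1,k):
        if st[i,4]>60:
            w=np.array([onz(S,u[::-1],.06)[:2]*1000 for u in np.argwhere(l==i)],np.float32)
            R=cv2.minAreaRect(w); print(n,st[i],np.round(R[0],1),np.round(R[1],1),round(R[2],1))
R=toolR(88*D,0);plan([.560,-.076,.14],R,'88');R=toolR(-92*D,0);plan([.560,-.076,.14],R,'-92');print(r.get_state()['q'])
E
```

```text
clock: 15.75
tool_pos: [0.558, -0.0806, 0.039]
eef_rot: [1.0, -0.016, 0.001, 0.001]
contact_force: [-1.3, 0.7, 3.0]
opening: 0.515
clock: 16.75
tool_pos: [0.5576, -0.0821, 0.1397]
eef_rot: [1.0, -0.017, 0.002, 0.001]
contact_force: [0.8, 0.0, 0.1]
opening: 0.996
s [409 204  30  28 563] [842.1 -63.1] [80.1 68.2] 9.9
s [314 221  19  30 483] [557.6 -83.8] [84.1 48.3] 89.7
s [221 234  25  18  83] [317.1 -83.1] [67.9 36.3] 19.3
t [339 100  21  29 457] [841.3 -49.7] [77.  54.5] 11.6
t [ 287  133   21   68 1007] [690.2 101. ] [195.4  55.1] 1.0
t [476 135  25  22 167] [ 728.5 -434.6] [57.7 57.7] 39.0
t [157 203  23  24 425] [556.6 453.1] [60.6 64.5] 22.6
t [348 204  10  19 167] [553.6 -51.5] [25.1 50.6] 88.3
88 turn [0.002, 0.002, -1.57] shift [0.0034, -0.0061, -0.002] ang 89.9 now [ 0.5564 -0.082   0.1381] clk 16.85 F [-1.1 -0.4 -0.1] op 1.003
-92 turn [0.002, -0.002, 1.572] shift [0.0034, -0.0061, -0.002] ang 90.1 now [ 0.5564 -0.082   0.1381] clk 16.85 F [-1.1 -0.4 -0.1] op 1.003
[ 0.25997529  0.77594515 -0.33514031  1.8481141   0.43222919  0.58985479
 -0.38348788]
```

```bash
python3 -m pendant '[[[0,0,0.14],[0,0,0],1],[[0,0,0.28],[0,0,0],1],[[0,0,0.42],[0,0,0],1],[[0,0,0.56],[0,0,0],1],[[0,0,0.7],[0,0,0],1],[[0,0,0.84],[0,0,0],1],[[0,0,0.98],[0,0,0],1],[[0,0,1.12],[0,0,0],1],[[0,0,1.26],[0,0,0],1],[[0,0,1.4],[0,0,0],1]]'
python3 - <<'E'
from h import *
R=toolR(-91.9*D,0);plan([.557,-.073,.14],R,'above');plan([.557,-.073,.03],R,'grasp');print(r.get_state()['q'])
E
```

```text
clock: 17.85
tool_pos: [0.5562, -0.0817, 0.1374]
eef_rot: [0.752, -0.659, 0.001, 0.001]
contact_force: [-0.3, 0.1, 0.3]
opening: 1.002
above turn [0.001, -0.003, 0.165] shift [-0.0086, -0.002, -0.0026] ang 9.4 now [ 0.5562 -0.0817  0.1374] clk 17.85 F [-0.3  0.1  0.3] op 1.002
grasp turn [0.001, -0.003, 0.165] shift [-0.0089, -0.0021, 0.1074] ang 9.4 now [ 0.5562 -0.0817  0.1374] clk 17.85 F [-0.3  0.1  0.3] op 1.002
[ 0.03786631  0.76315893  0.04140766  1.86015212 -0.05164378  0.52025812
 -1.32654629]
```

```bash
python3 -m pendant '[[[0,0,0.08],[-0.009,-0.002,0],1],[[0,0,0.165],[-0.009,-0.002,0],1],[[0,0,0.165],[-0.009,-0.002,0],1],[[0,0,0.165],[-0.009,-0.002,0],1]]'
python3 - <<'E'
from h import *
R=toolR(-91.9*D,0);plan([.557,-.073,.03],R,'grasp')
b=snap('top');s=snap('scene')
im=np.zeros((400,800,3),np.uint8)
im[:,:400]=cv2.resize(s['image'][160:280,260:380],(400,400))[...,::-1]
im[:,400:]=cv2.resize(b['image'][150:270,300:420],(400,400))[...,::-1]
cv2.imwrite('pics/w0.png',im)
E
```

```text
clock: 18.25
tool_pos: [0.5573, -0.0728, 0.138]
eef_rot: [-0.698, 0.716, -0.001, -0.001]
contact_force: [0.6, -0.2, 0.1]
opening: 1.001
grasp turn [0.0, -0.003, 0.007] shift [-0.0001, 0.0003, 0.108] ang 0.5 now [ 0.5573 -0.0728  0.138 ] clk 18.25 F [ 0.6 -0.2  0.1] op 1.001
```

View pics/w0.png

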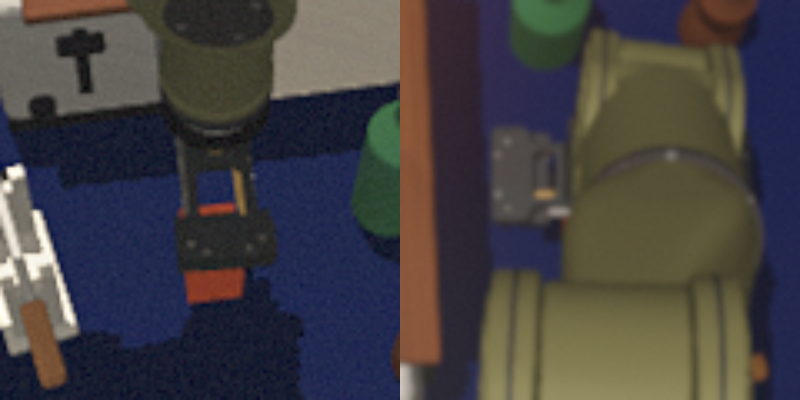

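The ring (215,255) sits under the jaws in line with them (11 viewed). Descending and watching the force.

```bash
python3 -m pendant '[[[0,0,0.007],[0,0,0.025],1],[[0,0,0.007],[0,0,0.05],1],[[0,0,0.007],[0,0,0.07],1],[[0,0,0.007],[0,0,0.08],1],[[0,0,0.007],[0,0,0.085],1],[[0,0,0.007],[0,0,0.09],1],[[0,0,0.007],[0,0,0.095],1]]'
python3 -m pendant '[[[0,0,0],[0,0,0.006],1],[[0,0,0],[0,0,0.012],1],[[0,0,0],[0,0,0.012],0.6],[[0,0,0],[0,0,0.012],0.6],[[0,0,0],[0,0,0.012],0.6],[[0,0,0],[0,0,0.012],0.6],[[0,0,0],[0,0,0.012],0.6],[[0,0,0],[0,0,0.012],0.6]]' 20
```

```text
clock: 19.05
tool_pos: [0.5587, -0.0731, 0.0443]
eef_rot: [-0.695, 0.719, -0.002, 0.0]
contact_force: [0.4, -0.6, 0.4]
opening: 1.001
clock: 19.85
tool_pos: [0.5583, -0.0729, 0.0322]
eef_rot: [-0.695, 0.719, -0.002, -0.0]
contact_force: [-0.3, 0.3, 1.3]
opening: 0.684
```

```bash
cat >> h.py <<'E'
pyaw=-4.7*D; u=np.array([np.cos(pyaw),np.sin(pyaw),0]); T=np.array([.572,-.3465,.12])
def pegtcp(d,dz): return T+u*d+[.001,0,.0022+dz]   # ring centre at d beyond the tip
Rp=toolR(-90*D+pyaw,0)
E
python3 -m pendant '[[[0,0,0],[0,0,0],0.5],[[0,0,0],[0,0,-0.02],0.5],[[0,0,0],[0,0,-0.05],0.5],[[0,0,0],[0,0,-0.09],0.5],[[0,0,0],[0,0,-0.13],0.5],[[0,0,0],[0,0,-0.17],0.5],[[0,0,0],[0,0,-0.19],0.5],[[0,0,0],[0,0,-0.19],0.5]]' 25
python3 - <<'E'
from h import *
plan(pegtcp(.06,.1),Rp,'pre')
E
```

```text
clock: 20.65
tool_pos: [0.5595, -0.0728, 0.2249]
eef_rot: [-0.695, 0.719, -0.004, 0.002]
contact_force: [-0.1, 0.9, -1.0]
opening: 0.681
pre turn [-0.008, -0.003, 0.047] shift [0.2759, -0.083, 0.0041] ang 2.7 now [ 0.5595 -0.0728  0.2249] clk 20.65 F [-0.1  0.9 -1. ] op 0.681
```

```bash
python3 -m pendant '[[[0,0,0.008],[0.035,-0.01,0],0.5],[[0,0,0.016],[0.07,-0.021,0],0.5],[[0,0,0.024],[0.105,-0.032,0],0.5],[[-0.004,-0.001,0.03],[0.14,-0.042,0],0.5],[[-0.006,-0.002,0.038],[0.175,-0.053,0],0.5],[[-0.008,-0.003,0.047],[0.21,-0.063,0],0.5],[[-0.008,-0.003,0.047],[0.245,-0.074,0.002],0.5],[[-0.008,-0.003,0.047],[0.276,-0.083,0.004],0.5],[[-0.008,-0.003,0.047],[0.276,-0.083,0.004],0.5],[[-0.008,-0.003,0.047],[0.276,-0.083,0.004],0.5]]' 25
python3 - <<'E'
from h import *
plan(pegtcp(.06,.1),Rp,'pre');plan(pegtcp(.06,0),Rp,'lo');print(r.get_state()['q'])
E
```

```text
clock: 21.65
tool_pos: [0.63, -0.3511, 0.2162]
eef_rot: [-0.677, 0.736, 0.004, -0.002]
contact_force: [-0.4, 0.5, -0.3]
opening: 0.68
pre turn [0.009, 0.002, -0.001] shift [0.0001, -0.0028, -0.006] ang 0.6 now [ 0.63   -0.3511  0.2162] clk 21.65 F [-0.4  0.5 -0.3] op 0.68
lo turn [0.009, 0.002, -0.001] shift [0.0003, -0.0037, 0.094] ang 0.6 now [ 0.63   -0.3511  0.2162] clk 21.65 F [-0.4  0.5 -0.3] op 0.68
[ 0.39753963  0.86626346  0.10279212  1.25702735 -0.08961983  1.03230357
 -1.14289899]
```

```bash
python3 -m pendant '[[[0.004,0.001,0],[0,-0.002,0.03],0.5],[[0.009,0.002,0],[0,-0.004,0.06],0.5],[[0.009,0.002,0],[0,-0.004,0.085],0.5],[[0.009,0.002,0],[0,-0.004,0.094],0.5],[[0.009,0.002,0],[0,-0.004,0.094],0.5],[[0.009,0.002,0],[0,-0.004,0.094],0.5]]' 25
python3 - <<'E'
from h import *
plan(pegtcp(.06,0),Rp,'lo');plan(pegtcp(-.057,0),Rp,'in')
a=snap('scene','pics/z.png');b=snap('top','pics/zt.png')
for n,S in(('s',a),('t',b)):
    hsv=cv2.cvtColor(S['image'],cv2.COLOR_RGB2HSV); 
    for nm,lo,hi in(('orange',(2,150,90),(12,255,255)),('tan',(13,60,150),(22,140,255)),('blue',(100,120,120),(115,255,255))):
        m=cv2.inRange(hsv,lo,hi)
        k,l,st,c=cv2.connectedComponentsWithStats(m)
        for i in range(1,k):
            p=onz(S,c[i],.12)
            if st[i,4]>40 and .42<p[0]<.72 and -.42<p[1]<-.27: print(n,nm,st[i],p.round(3))
print('tip expect',proj(a,T),proj(b,T))
E
```

```text
clock: 22.25
tool_pos: [0.6354, -0.351, 0.1258]
eef_rot: [-0.678, 0.735, -0.002, 0.001]
contact_force: [0.3, -0.1, -0.2]
opening: 0.678
lo turn [-0.005, -0.002, 0.001] shift [0.0006, 0.0025, 0.0036] ang 0.3 now [ 0.6354 -0.351   0.1258] clk 22.25 F [ 0.3 -0.1 -0.2] op 0.678
in turn [-0.005, -0.002, 0.001] shift [0.0005, 0.1195, 0.0031] ang 0.3 now [ 0.6354 -0.351   0.1258] clk 22.25 F [ 0.3 -0.1 -0.2] op 0.678
s orange [360 311   5  25  79] [ 0.614 -0.344  0.12 ]
s orange [372 327  13   9 102] [ 0.647 -0.365  0.12 ]
s tan [303 325  42   7 175] [ 0.524 -0.345  0.12 ]
s blue [282 335  18   7  78] [ 0.442 -0.357  0.12 ]
t orange [452 182  29   7 151] [ 0.614 -0.355  0.12 ]
tip expect [344.32661719 327.16666671] [464.69729135 200.56880184]
```

```bash
python3 -m pendant '[[[-0.005,-0.002,0],[0,0.01,0.003],0.5],[[-0.005,-0.002,0],[0,0.02,0.003],0.5],[[-0.005,-0.002,0],[0,0.03,0.003],0.5],[[-0.005,-0.002,0],[0,0.04,0.003],0.5],[[-0.005,-0.002,0],[0,0.05,0.003],0.5],[[-0.005,-0.002,0],[0,0.055,0.003],0.5],[[-0.005,-0.002,0],[0,0.055,0.003],0.5]]' 25
python3 - <<'E'
from h import *
plan(pegtcp(-.057,0),Rp,'in')
a=snap('scene');b=snap('top')
im=np.zeros((500,800,3),np.uint8)
im[:,:500]=cv2.resize(a['image'][280:360,270:350+20][:, :100],(500,500) if 0 else (500,400)).repeat(1,0)[:400].__class__ and cv2.copyMakeBorder(cv2.resize(a['image'][280:360,280:380],(500,400),interpolation=cv2.INTER_CUBIC)[...,::-1],0,100,0,0,cv2.BORDER_CONSTANT)
im[:300,500:]=cv2.resize(b['image'][175:275,410:510],(300,300),interpolation=cv2.INTER_CUBIC)[...,::-1]
cv2.imwrite('pics/f0.png',im)
E
```

```text
clock: 23.05
tool_pos: [0.5788, -0.3474, 0.1222]
eef_rot: [-0.677, 0.736, 0.001, -0.001]
contact_force: [0.5, -0.4, 0.6]
opening: 0.679
in turn [0.002, 0.0, -0.001] shift [-0.0004, 0.0628, 0.0001] ang 0.1 now [ 0.5788 -0.3474  0.1222] clk 23.05 F [ 0.5 -0.4  0.6] op 0.679
```

View pics/f0.png

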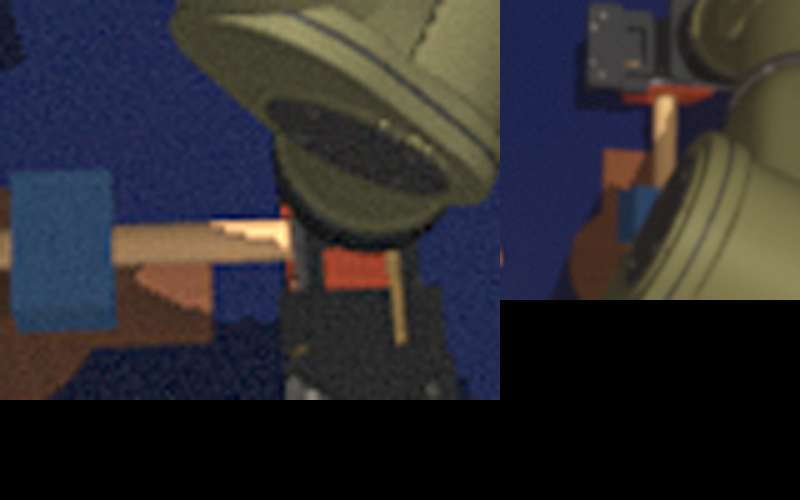

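The last picture shows the peg entering the ring's hole near its middle (scene crop 290,240). The contact force is under 1 N. Continuing in.

```bash
python3 -m pendant '[[[0,0,0],[0,0.01,0],0.5],[[0,0,0],[0,0.02,0],0.5],[[0,0,0],[0,0.03,0],0.5],[[0,0,0],[0,0.04,0],0.5],[[0,0,0],[0,0.05,0],0.5],[[0,0,0],[0,0.06,0],0.5],[[0,0,0],[0,0.062,0],0.5],[[0,0,0],[0,0.062,0],0.5]]' 25
python3 - <<'E'
from h import *
plan(pegtcp(-.057,0),Rp,'in');plan(pegtcp(-.057,-.0105),Rp,'lower')
E
```

```text
clock: 23.95
tool_pos: [0.5177, -0.342, 0.1219]
eef_rot: [-0.677, 0.736, 0.001, -0.001]
contact_force: [0.4, 1.1, -0.8]
opening: 0.678
in turn [0.002, 0.0, -0.0] shift [-0.0001, 0.0015, -0.0003] ang 0.1 now [ 0.5177 -0.342   0.1219] clk 23.95 F [ 0.4  1.1 -0.8] op 0.678
lower turn [0.002, 0.0, -0.0] shift [-0.0, 0.0015, 0.0102] ang 0.1 now [ 0.5177 -0.342   0.1219] clk 23.95 F [ 0.4  1.1 -0.8] op 0.678
```

```bash
python3 -m pendant '[[[0,0,0],[0,0,0.004],0.5],[[0,0,0],[0,0,0.007],0.5],[[0,0,0],[0,0,0.009],0.5],[[0,0,0],[0,0,0.009],0.5]]' 25
python3 -m pendant '[[[0,0,0],[0,0,0],0.9],[[0,0,0],[0,0,0],0.9],[[0,0,0],[0,0,0],0.9],[[0,0,0],[0,0,0],0.9],[[0,0,0],[0,0,0],0.9],[[0,0,0],[0,0,0],0.9],[[0,0,0],[0,0,0],0.9]]'
```

```text
clock: 24.35
tool_pos: [0.5181, -0.3417, 0.1124]
eef_rot: [-0.678, 0.735, 0.001, -0.0]
contact_force: [0.1, 0.3, -0.4]
opening: 0.682
clock: 25.05
tool_pos: [0.518, -0.3418, 0.1127]
eef_rot: [-0.678, 0.735, 0.001, -0.001]
contact_force: [0.0, -0.4, 0.2]
opening: 0.901
```

Released. Going straight up, then clear of the view for a numeric check.

```bash
python3 -m pendant '[[[0,0,0],[0,0,-0.015],0.9],[[0,0,0],[0,0,-0.03],0.9],[[0,0,0],[0,0,-0.05],0.9],[[0,0,0],[0,0,-0.08],0.9],[[0,0,0],[0,0,-0.12],0.9],[[0,0,0],[0,0,-0.16],0.9],[[0,0,0],[0,0,-0.16],0.9]]'
python3 -m pendant '[[[0,0,0],[-0.04,0,0],0.9],[[0,0,0],[-0.08,0.01,0],0.9],[[0,0,0],[-0.12,0.02,0],0.9],[[0,0,0],[-0.16,0.03,0],0.9],[[0,0,0],[-0.2,0.04,0],0.9],[[0,0,0],[-0.23,0.05,0],0.9],[[0,0,0],[-0.23,0.05,0],0.9],[[0,0,0],[-0.23,0.05,0],0.9]]'
python3 - <<'E'
from h import *
a=snap('scene','pics/end_s.png');b=snap('top','pics/end_t.png')
for n,S in(('s',a),('t',b)):
    hsv=cv2.cvtColor(S['image'],cv2.COLOR_RGB2HSV)
    for nm,lo,hi,z in(('orange',(2,150,90),(12,255,255),.14),('tan',(13,60,150),(22,140,255),.125),('blue',(100,120,90),(115,255,255),.14),('green',(60,80,30),(85,255,220),.1),('dark mill',(0,60,30),(14,255,110),.1)):
        k,l,st,c=cv2.connectedComponentsWithStats(cv2.inRange(hsv,lo,hi))
        for i in range(1,k):
            p=onz(S,c[i],z)
            if st[i,4]>50 and .38<p[0]<.8 and -.42<p[1]<.05:
                R=cv2.minAreaRect(np.array([onz(S,q[::-1],z)[:2]*1000 for q in np.argwhere(l==i)],np.float32))
                print(n,nm,st[i],p.round(3),np.round(R[1],0),round(R[2]))
print(r.get_state()['tool_pos'])
E
```

```text
clock: 25.75
tool_pos: [0.5213, -0.3444, 0.2804]
eef_rot: [-0.677, 0.736, -0.006, 0.001]
contact_force: [0.4, -0.7, -0.1]
opening: 0.898
clock: 26.55
tool_pos: [0.4873, -0.1084, 0.2736]
eef_rot: [-0.678, 0.735, 0.0, -0.0]
contact_force: [-0.1, -0.4, 0.6]
opening: 0.898
s orange [310 312  23  34 669] [ 0.517 -0.348  0.14 ] [72. 48.] 86
s tan [303 325   9   8  64] [ 0.485 -0.34   0.125] [16. 19.] 83
s tan [331 324  15   8  98] [ 0.557 -0.346  0.125] [16. 32.] 83
s blue [281 313  22  30 574] [ 0.453 -0.337  0.14 ] [63. 48.] 87
s green [366 190  28  41 787] [ 0.715 -0.046  0.1  ] [124.  64.] 66
s dark mill [378 244  25  34 526] [ 0.713 -0.196  0.1  ] [91. 50.] 54
s dark mill [270 329  53  34 420] [ 0.446 -0.369  0.1  ] [112.  73.] 5
t orange [476 135  25  23 170] [ 0.709 -0.408  0.14 ] [55. 54.] 39
t orange [ 442  211   37   71 1111] [ 0.463 -0.318  0.14 ] [ 85. 189.] 78
t tan [462 200   7  12  77] [ 0.557 -0.345  0.125] [16. 30.] 86
t blue [454 237  26  21 457] [ 0.449 -0.338  0.14 ] [64. 52.] 86
t green [334 141  23  20 253] [ 0.718 -0.033  0.1  ] [62. 51.] 81
t dark mill [475 136  25  23 229] [ 0.714 -0.414  0.1  ] [58. 53.] 41
t dark mill [384 140  23  27 378] [ 0.708 -0.169  0.1  ] [48. 79.] 62
t dark mill [449 257  16  11 120] [ 0.408 -0.318  0.1  ] [40. 26.] 89
[ 0.4874433  -0.11012799  0.2733451 ]
```

```bash
python3 -m pendant '[[[0,0,0],[0,0,0],0.9],[[0,0,0],[0,0,0],0.9],[[0,0,0],[0,0,0],0.9],[[0,0,0],[0,0,0],0.9],[[0,0,0],[0,0,0],0.9]]'
python3 - <<'E'
from h import *
a=snap('scene'); hsv=cv2.cvtColor(a['image'],cv2.COLOR_RGB2HSV)
k,l,st,c=cv2.connectedComponentsWithStats(cv2.inRange(hsv,(2,150,90),(12,255,255)))
print([(s.tolist()) for s in st[1:] if s[4]>300])
r.finish_job()
E
```

```text
clock: 27.15
tool_pos: [0.4872, -0.1088, 0.2729]
eef_rot: [-0.677, 0.736, 0.001, -0.001]
contact_force: [0.2, -0.3, 0.1]
opening: 0.903
[[409, 204, 30, 28, 562], [310, 312, 23, 34, 663]]
the job is handed in; nothing more can be done
```

The orange ring is on the peg beside the blue one, and I handed the job in at about 27 s of the 72 s allowed.

**What I did:**
- I took the hook from its rest with the gripper leaned 40°, passed the bar over the ring and lowered it behind.
- I drew the ring out until its centre was about 90 mm in front of the mouth, then put the hook back in its rest.
- There was no room to turn the jaws so near the nook. So I first gripped the ring across its hole faces and carried it about 70 mm further out. I then regripped it by its sides, leaving the hole free.
- I threaded it onto the peg, lowered it, let go and withdrew.

**Last checks (measured from camera images):**
- **Orange ring:** it hangs at x ≈ 0.517 m, with peg visible on both sides and about 30 mm of it past the ring. It was in the same place about 0.7 s later.
- **Blue ring, bottle and mill:** the blue ring and bottle are within a pixel or two of where they started. The mill was seen standing at about its starting place.
- **Forces:** wrist forces read at the end of each move stayed under about 6 N, and nothing was touching the robot at the end.

**Disagreements and limits:**
- The two camera views differed by up to about 9 mm on the peg's line and about 9° on its direction. I used the average, and the ring went on without any contact force.
- In the final top view the orange colour mask merged with the stand's brown foot, so the ring's final position comes from the scene view only.
- All 12 picture views were used before the release, so the final state was checked by measurements alone.

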